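Pack the paint jars in reverse order

ROBOT

A 6-joint arm with a two-finger parallel gripper is mounted at the origin on the work surface. World frame = base frame: x ahead of the robot, y to its left, z up, the work surface at z = 0. Lengths are in mm, angles in rad, forces in N, time in s.
With the tool pointing down it reaches from about 300 to 950 mm from the base axis. Payload 3.1 kg.
Tool frame: the origin (TCP) lies on the centre line of the jaws, within the pads' length; the fingertips stand 17 mm ahead of it and the grasp point (between the pads) lies 2 mm behind it; z points along the fingers, y is the line along which they close (so a half turn about z gives the same grasp; the last joint's range is limited). The gripper opens to 85 mm and grips with 20 to 120 N. Pads are 22 mm wide; open, the fingers measure 114 mm over their backs; the gripper's body (76 mm by 85 mm) begins 54 mm behind the grasp point. The pads swing forward as they close: fully open they stand 13 mm farther back than shut.
Start: joints at [-1.409, 0.308, 1.634, -0, 1.2, -0.07], TCP at [143.553, -608.297, 248.272] pointing down, gripper open.
Joint ranges: [-3.06, 3.06], [-0.79, 1.96], [0.05, 2.63], [-1.19, 4.34], [0.05, 2.64], [-2.94, 2.94]. Speed limits (rad/s): [2.79, 2.79, 3.14, 3.14, 3.14, 3.14].

INTERFACE

Orientations are given as a unit quaternion [w, x, y, z].
In Python, from bench import env, viewer gives the robot as it stands.
- The arm moves only by the tool servo_tool, never from a script. Its argument "commands" is text: rows parted by semicolons, each of 7 numbers parted by spaces: the shift along the tool's x, y, z in mm, then the turn, a rotation vector about the tool's x, y, z in degrees, then the opening, from 0 (shut) to 1 (fully open). In form: tx ty tz wx wy wz gripper; .... A call has exactly 10 rows; each row is the pose to reach, as a shift and turn from the pose commanded when the call began, along the tool's axes at that moment; what a row does not reach only later rows make up. A row lasts 1/10 s, in which the tool goes at most 50 mm and 8.59 degrees, less where a joint would pass 70% of its speed; a pose out of reach is approached as far as the arm can. A call with a gripper value outside its range is refused whole. The fingers move at their own pace and stop on an object; "grip_force" is the grip in N (left out, the last holds). Time passes only in rows, so rows that repeat a pose let the fingers close, or fill a call up. It gives the time, the measured TCP pose, the force, the opening and the grip force at its end, in the units of the state.
- env.get_obs(): the state, without advancing time (a new reading comes with each control period).
- viewer.capture(name): name is "scene" or "side" or "wrist"; returns the picture (384x512x3 uint8, red, green, blue); there is no depth.
- viewer.camera_params(name): a dict with "mtx" (3x3 intrinsics, pixels), "extrinsics" (4x4, takes a point from world to camera coordinates). Camera axes: x right, y down, z forward; pixel columns grow to the right and rows downward; lengths in mm; the calibration is good to about 2 mm. A picture is of the moment at which its call begins: read the wrist's pose just before it. camera_params takes no time and is no camera call; for the wrist camera it gives the pose at the moment of the call.
- env.sign_off(): hands the job in; it is judged then, once.
The state is a dict: "time": time; "joint_pos": joint angles; "joint_vel": joint speeds; "tau": joint torques, N m; "tcp_pos": TCP position; "tcp_rot": TCP orientation; "force": force on the tool from outside, world axes, zero at the start; "wrist_torque": the same for the moment, N m; "grip_width": finger opening in mm; "finger_force": force on a finger pad.
Only numpy, scipy, OpenCV 4.12 (cv2) and the standard library are available. Lean on these libraries where they do the work, as an engineer would, in place of code of your own. Each camera call takes 0.05 s, during which the arm holds its last target. There are 200 camera calls.

TASK

Move the four glass-paint jars from the pale drying rack into the dark paint box, one per compartment, in reverse order: the jar at the left end of the rack goes to the right end of the box, the second from the left goes second from the right, and so on. Keep the jars upright, leave them all standing on the floor of their compartments, and leave the bottle and the mug alone.

Things in the scene. Friction and masses are not known exactly. Their poses are not given: they have to be found in the camera images.
- jar_red: Loose red glass-paint jar, 72 mm tall, about 0.12 kg: red round body 42 mm across, white screw cap 44 mm across from 48 to 72 mm up, with a red dot on top. Rigid and closed; may be gripped by the cap from above. Origin: centre of its underside, z up the jar.
- jar_yellow: Loose yellow glass-paint jar, 72 mm tall, about 0.12 kg: yellow round body 42 mm across, white screw cap 44 mm across from 48 to 72 mm up, with a yellow dot on top. Rigid and closed; may be gripped by the cap from above. Origin: centre of its underside, z up the jar.
- jar_green: Loose green glass-paint jar, 72 mm tall, about 0.12 kg: green round body 42 mm across, white screw cap 44 mm across from 48 to 72 mm up, with a green dot on top. Rigid and closed; may be gripped by the cap from above. Origin: centre of its underside, z up the jar.
- jar_blue: Loose blue glass-paint jar, 72 mm tall, about 0.12 kg: blue round body 42 mm across, white screw cap 44 mm across from 48 to 72 mm up, with a blue dot on top. Rigid and closed; may be gripped by the cap from above. Origin: centre of its underside, z up the jar.
- tab_red: Fixed red colour tab (18 x 46 mm, 24 mm tall, top 26 mm above the table) outside the far wall of the drying-rack compartment where the red jar stands at the start; it stays there when the jar is gone. Origin: centre of that compartment's floor (NOT of the tab, whose centre is 43 mm along +x from it). Axes as the drying rack's.
- tab_yellow: Fixed yellow colour tab (18 x 46 mm, 24 mm tall, top 26 mm above the table) outside the far wall of the drying-rack compartment where the yellow jar stands at the start; it stays there when the jar is gone. Origin: centre of that compartment's floor (NOT of the tab, whose centre is 43 mm along +x from it). Axes as the drying rack's.
- tab_green: Fixed green colour tab (18 x 46 mm, 24 mm tall, top 26 mm above the table) outside the far wall of the drying-rack compartment where the green jar stands at the start; it stays there when the jar is gone. Origin: centre of that compartment's floor (NOT of the tab, whose centre is 43 mm along +x from it). Axes as the drying rack's.
- tab_blue: Fixed blue colour tab (18 x 46 mm, 24 mm tall, top 26 mm above the table) outside the far wall of the drying-rack compartment where the blue jar stands at the start; it stays there when the jar is gone. Origin: centre of that compartment's floor (NOT of the tab, whose centre is 43 mm along +x from it). Axes as the drying rack's.
- drying_rack: Pale wooden rack fixed to the table, 257 (y) x 68 (x) mm, walls 25 tall and 5 thick, floor 5 thick; a row of four compartments, each 58 x 58 inside, centred at x = 0, y = +94.5, +31.5, -31.5, -94.5 mm. Origin: centre of underside; z up, +y along the row to the robot's left, +x away from the robot (turned up to 20 deg). Holds one jar per compartment at the start.
- paint_box: Dark wooden box (pale floor) fixed to the table, 257 (y) x 68 (x) mm, walls 25 tall and 5 thick, floor 5 thick; a row of four compartments, each 58 x 58 inside, centred at x = 0, y = +94.5, +31.5, -31.5, -94.5 mm. Origin: centre of underside; z up, +y along the row to the robot's left, +x away from the robot (turned up to 20 deg). Empty. Its open lid lies flat beyond it (x = 37 to 105, 14 tall).
- thinner: Bystander: amber bottle with orange cap, 52 mm across, 120 mm tall, loose, beyond the gap between rack and box. Origin: centre of its underside.
- pot: Bystander: blue ceramic mug, 80 mm across, 85 mm tall, loose, to the left of the work. Origin: centre of its underside.
Mind the look-alikes: they are no part of the job. There is more than one size of the tab_blue; the job needs the middle-sized. Several things have the shape of the jar_blue; the one meant has the colours described above.

How it is judged:
By the outcome, as a careful person would: the job done as asked, in the order asked, and still so for the second after the job is handed in, with the robot touching nothing.
It also fails if it takes over 99 s, if anything falls off the work surface, if the arm or the gripper's body presses on something with over 40 N, if the wrist force passes 120 N, or if a joint passes its speed limit or range.

## Working session

There is one attempt and no reset: what is moved stays moved. The work goes in short steps, Python scripts to look and compute and a tool call to move; the robot and the scene stay as the last step left them, time stands still between calls to the robot, and variables do not carry over. Pictures are saved under pics/ and viewed, at most 14 in all, crops included, and the job is handed in when it is done.

Besides the shell and the picture viewer there is one more tool, called after "Emit:" by a JSON object that holds its "method" and its "body". servo_tool: Moves the arm, as the interface text tells. Its arguments: {"type":"object","properties":{"commands":{"type":"string"},"grip_force":{"type":"number"}},"required":["commands"]}

```bash
mkdir -p pics; ls
cat > h.py <<'E'
import numpy as np, cv2
from bench import env, viewer
def snap(n,f):
    im=viewer.capture(n); cv2.imwrite(f'pics/{f}.png',im[:,:,::-1]); return im
def ray(n,u,v,P=None):
    P=P or viewer.camera_params(n); K=np.array(P['mtx']);E=np.array(P['extrinsics'])
    R,t=E[:3,:3],E[:3,3]; return -R.T@t, R.T@np.linalg.solve(K,[u,v,1.])
def plane(n,u,v,z,P=None):
    c,d=ray(n,u,v,P); return c+d*(z-c[2])/d[2]
def tri(rays):
    A=0;b=0
    for c,d in rays:
        d=d/np.linalg.norm(d);M=np.eye(3)-np.outer(d,d);A=A+M;b=b+M@c
    return np.linalg.solve(A,b)
E
python3 - <<'E'
from h import *
a=snap('scene','s0');b=snap('side','d0')
cv2.imwrite('pics/both.png',cv2.resize(np.vstack([a,b]),None,fx=.78,fy=.78)[:,:,::-1])
for n in('scene','side'):
    c,_=ray(n,0,0);print(n,c)
E
```

```text
pics
scene [1171.83856682 -455.95321196  810.98491024]
side [234.67278952 946.38031376 655.70125268]
```

View pics/s0.png

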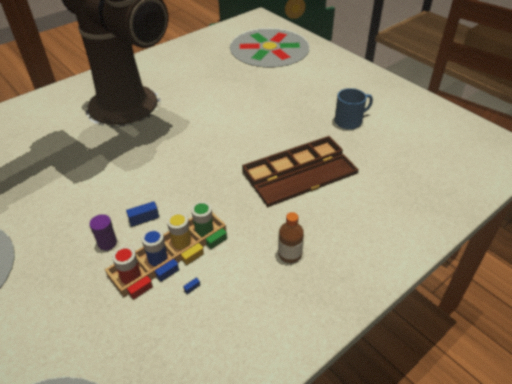

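View pics/d0.png

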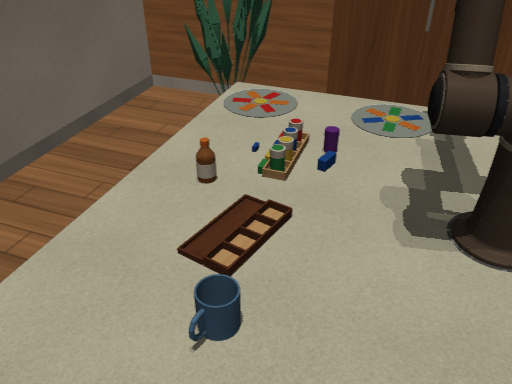

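The scene view looks back at the robot, so the robot's left (+y) is right/up in the image. Along the rack from the left: green (203,218), yellow (178,232), blue (154,247), red (125,263). The box runs from its near-rack (right) end at (257,172) to its left end at (325,148).

Look-alikes:
- **Blue jar:** the candidates are the blue jar at (154,247) and the purple jar at (103,232). The first fits, with a white cap and blue dot, standing in the rack.
- **Blue tab:** the candidates are a large one at (142,213), one on the rack at (167,270) and a small one at (192,285). The middle-sized one on the rack fits.

I'll confirm with an enlarged crop and measure coarsely.

Run:
```python
from h import *
a=cv2.imread('pics/s0.png');
cv2.imwrite('pics/c0.png',cv2.resize(a[185:305,80:240],None,fx=5,fy=5,interpolation=cv2.INTER_CUBIC))
for k,u,v,z in [('green',202,207,77),('yellow',178,217,77),('blue',153,236,77),('red',124,253,77),('boxR',256,173,5),('boxL',325,149,5),('purple',103,219,72),('thinner',291,260,0),('mug',349,125,0)]:
    print(k,plane('scene',u,v,z).round())
print(env.get_obs())
P=viewer.camera_params('wrist');print(P)
```

```text
green [ 561. -102.   77.]
yellow [ 551. -157.   77.]
blue [ 562. -223.   77.]
red [ 562. -288.   77.]
boxR [494. 103.   5.]
boxL [541. 301.   5.]
purple [ 450. -276.   72.]
thinner [745. -13.  -0.]
mug [508. 433.   0.]
{'time': 0.1, 'joint_pos': array([-1.40869285e+00,  3.08903452e-01,  1.63509074e+00, -1.70619287e-06,
        1.19968487e+00, -6.96695776e-02]), 'joint_vel': array([-0.0015167 , -0.00121315, -0.00373473,  0.00130799,  0.00076784,
        0.00050363]), 'tau': array([-4.76741916e-04, -4.16407049e+01, -2.77644342e+01, -1.25759625e-04,
        4.04808074e-03, -2.05460182e-06]), 'tcp_pos': array([ 143.43963079, -607.57728837,  247.15589265]), 'tcp_rot': array([-1.04205358e-03,  9.93292091e-01,  1.15627561e-01, -4.89904069e-05]), 'force': array([ 0.04206292, -0.18797372,  0.46063918]), 'wrist_torque': array([-0.0061192 , -0.0302357 ,  0.02791469]), 'finger_force': 0.0, 'grip_width': 85.49082873441026}
{'mtx': array([[344.36372935,   0.        , 260.73227047],
       [  0.        , 344.36372935, 188.20848282],
       [  0.        ,   0.        ,   1.        ]]), 'extrinsics': array([[ 2.29907001e-01, -9.73210207e-01, -2.15971032e-03,
        -6.23976871e+02],
       [-9.32570520e-01, -2.20939978e-01,  2.85478108e-01,
        -3.76513417e+01],
       [-2.78307375e-01, -6.36193336e-02, -9.58382797e-01,
         3.79437800e+02],
       [ 0.00000000e+00,  0.00000000e+00,  0.00000000e+00,
         1.00000000e+00]])}
```

View pics/c0.png

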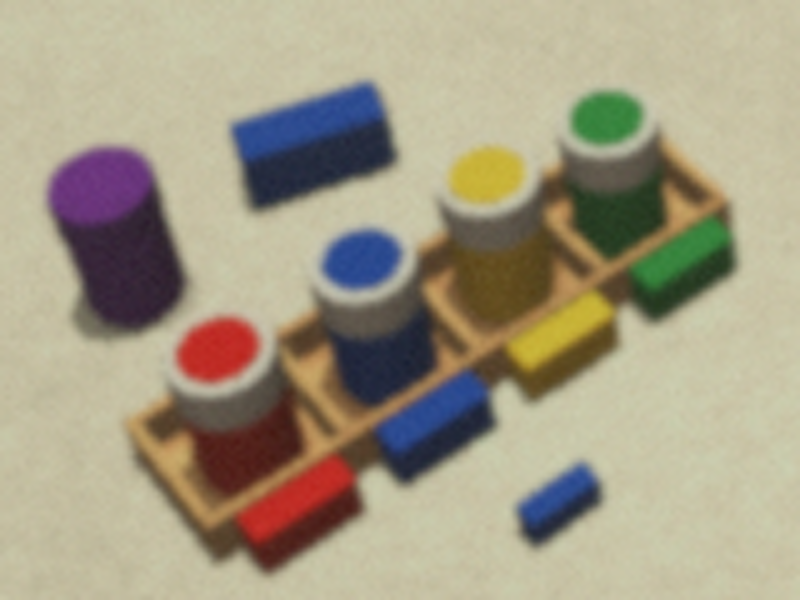

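The crop confirms it: the blue-dotted jar is in the rack, the middle-sized blue tab is on the rack, and the big tab, small tab and purple jar stand apart. Next I move the wrist over the rack with the jaws across the row.

Emit:
{"method": "servo_tool", "body": {"commands": "50 -33 -5 0 0 -8 1;100 -66 -10 0 0 -16 1;150 -99 -16 0 0 -24 1;190 -125 -21 0 0 -32 1;230 -152 -26 0 0 -40 1;270 -178 -31 0 0 -48 1;310 -205 -36 0 0 -56 1;350 -231 -40 0 0 -64 1;390 -257 -45 0 0 -71 1;420 -277 -50 0 0 -77 1"}}

```text
time: 1.1
tcp_pos: [485.6, -244.3, 297.3]
tcp_rot: [-0.0, 0.704, 0.71, -0.0]
force: [1.4, 0.7, 0.6]
grip_width: 85.4
finger_force: 0.0
```

```bash
cat >> h.py <<'E'
from scipy.spatial.transform import Rotation as Ro
def goto(x,y,z,yaw):
    "shift/turn in tool axes to world pose, tool down, tool-x yaw deg (relative to the commanded pose ~ measured)"
    o=env.get_obs();q=o['tcp_rot'];R=Ro.from_quat([q[1],q[2],q[3],q[0]])
    c,s=np.cos(np.radians(yaw)),np.sin(np.radians(yaw))
    T=Ro.from_matrix(np.array([[c,s,0],[s,-c,0],[0,0,-1]]))
    print('t',R.inv().apply(np.array([x,y,z])-o['tcp_pos']).round(1),'w',(R.inv()*T).as_rotvec(degrees=True).round(1),'at',o['tcp_pos'].round(1),'time',o['time'])
E
python3 -c "
from h import *
goto(560,-165,300,90)"
```

```text
t [78.6 75.2 -2.8] w [-0.  -0.   0.5] at [ 485.6 -244.3  297.3] time 1.1
```

```bash
cat > det.py <<'E'
from h import *
def dots(im,zmin=0):
    hsv=cv2.cvtColor(im,cv2.COLOR_RGB2HSV); out={}
    for k,(a,b) in dict(red=(0,6),yellow=(21,32),green=(50,75),blue=(105,120)).items():
        m=(hsv[...,0]>=a)&(hsv[...,0]<=b)
        if k=='red': m|=hsv[...,0]>174
        m=(m&(hsv[...,1]>140)&(hsv[...,2]>70)).astype(np.uint8)
        n,l,s,c=cv2.connectedComponentsWithStats(m)
        out[k]=[(int(s[i,4]),s[i,:4].tolist(),c[i].round(1).tolist()) for i in range(1,n) if s[i,4]>60]
    return out
E
python3 - <<'E'
from det import *
import json
P=viewer.camera_params('wrist');im=snap('wrist','w1');np.save('w1.npy',P['extrinsics'])
for k,v in dots(im).items(): print(k,v)
E
```

```text
red [(442, [352, 172, 15, 36], [359.2, 188.0]), (652, [320, 191, 30, 28], [334.8, 204.2])]
yellow [(892, [320, 60, 33, 35], [335.8, 77.3]), (656, [359, 60, 18, 43], [367.5, 81.0])]
green [(903, [330, 0, 34, 32], [346.5, 14.1]), (565, [364, 0, 19, 43], [373.8, 22.1])]
blue [(1346, [204, 68, 34, 64], [220.0, 99.1]), (303, [409, 108, 14, 29], [415.3, 122.3]), (522, [355, 118, 17, 40], [363.4, 137.3]), (742, [322, 128, 31, 31], [336.6, 142.8]), (843, [153, 333, 48, 33], [176.8, 349.1])]
```

View pics/w1.png

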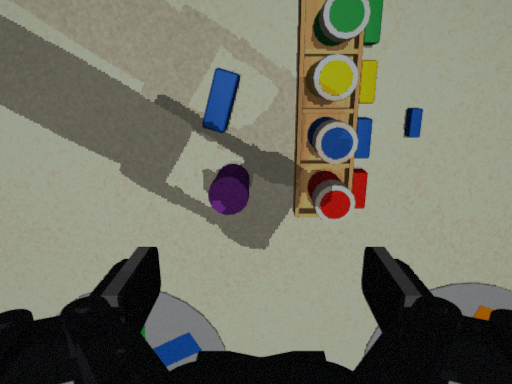

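Emit:
{"method": "servo_tool", "body": {"commands": "40 40 0 0 0 0 1;80 75 0 0 0 0 1;80 75 0 0 0 0 1;80 75 0 0 0 0 1;80 75 0 0 0 0 1;80 75 0 0 0 0 1;80 75 0 0 0 0 1;80 75 0 0 0 0 1;80 75 0 0 0 0 1;80 75 0 0 0 0 1"}}

```text
time: 2.15
tcp_pos: [559.3, -166.3, 297.7]
tcp_rot: [0.0, 0.706, 0.709, 0.0]
force: [0.2, 0.1, -0.3]
grip_width: 85.1
finger_force: 0.0
```

Run:
```python
from det import *
P=viewer.camera_params('wrist');im=snap('wrist','w2');np.save('w2.npy',P['extrinsics'])
for k,v in dots(im).items(): print(k,v)
```

```text
red [(438, [289, 231, 14, 33], [295.6, 247.0]), (542, [251, 257, 28, 25], [264.9, 268.8])]
yellow [(588, [291, 129, 15, 41], [298.0, 148.8]), (731, [243, 142, 31, 31], [257.8, 156.7])]
green [(607, [292, 74, 16, 41], [299.5, 94.0]), (804, [249, 84, 31, 33], [263.9, 100.0])]
blue [(1127, [143, 141, 31, 57], [158.0, 169.2]), (249, [341, 173, 12, 25], [346.6, 184.9]), (374, [290, 189, 14, 29], [296.9, 203.4]), (609, [249, 201, 29, 27], [262.6, 214.4])]
```

View pics/w2.png

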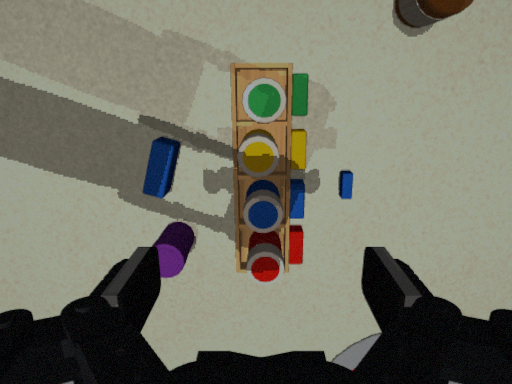

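The second wrist view (w2) shows the whole rack with outer corners near (232,65), (291,65), (289,271) and (238,271), and dots at green (264,100), yellow (258,157), blue (263,214), red (265,269). Triangulating from both views.

Run:
```python
from det import *
K=viewer.camera_params('wrist')['mtx']
W=[dict(mtx=K,extrinsics=np.load(f)) for f in('w1.npy','w2.npy')]
A=dict(red=(334.8,204.2),yellow=(335.8,77.3),blue=(336.6,142.8))
B=dict(red=(264.9,268.8),yellow=(257.8,156.7),blue=(262.6,214.4),green=(263.9,100.0))
S=dots(cv2.imread('pics/s0.png')[:,:,::-1])
for k in B:
    r=[ray('',*B[k],W[1])]
    if k in A: r.append(ray('',*A[k],W[0])); print(k,'tri2',tri(r).round(1))
    print(k,'plane77',plane('',*B[k],77,W[1]).round(1)); 
for c in[(232,65),(291,65),(289,271),(238,271)]: print(plane('',*c,25,W[1]).round(1))
goto(505,230,300,77)
```

```text
red tri2 [ 564.2 -291.8   77.4]
red plane77 [ 564.3 -292.1   77. ]
yellow tri2 [ 556.  -163.5   77.4]
yellow plane77 [ 556.  -163.6   77. ]
blue tri2 [ 561.3 -226.3   77.7]
blue plane77 [ 561.3 -226.5   77. ]
green plane77 [ 561.8 -107.4   77. ]
[527.2 -72.5  25. ]
[591.6 -72.2  25. ]
[ 596.5 -324.8   25. ]
[ 530.1 -325.1   25. ]
t [396.4 -52.6  -2.3] w [ 0.   0.  13.3] at [ 559.3 -166.2  297.7] time 2.2
```

The caps stand 77 mm up, which matches the text, and the rack is turned about +1°. Next I view the box.

Emit:
{"method": "servo_tool", "body": {"commands": "50 -6 0 0 0 2 1;100 -12 0 0 0 4 1;150 -18 0 0 0 6 1;200 -25 0 0 0 8 1;250 -33 0 0 0 10 1;300 -40 -2 0 0 12 1;330 -45 -2 0 0 13 1;330 -45 -2 0 0 13 1;330 -45 -2 0 0 13 1;330 -45 -2 0 0 13 1"}}

```text
time: 3.2
tcp_pos: [513.0, 162.9, 299.5]
tcp_rot: [0.0, 0.781, 0.624, -0.0]
force: [0.5, 0.5, 0.4]
grip_width: 85.0
finger_force: 0.0
```

Run:
```python
from det import *
P=viewer.camera_params('wrist');im=snap('wrist','w3');np.save('w3.npy',P['extrinsics'])
goto(505,230,300,77)
```

```text
t [ 63.9 -22.8  -0.5] w [0.  0.  0.2] at [513.1 162.7 299.5] time 3.25
```

Emit:
{"method": "servo_tool", "body": {"commands": "40 -10 0 0 0 0 1;60 -40 0 0 0 0 1;60 -60 0 0 0 0 1;60 -60 0 0 0 0 1;60 -60 0 0 0 0 1;60 -60 0 0 0 0 1;60 -60 0 0 0 0 1;60 -60 0 0 0 0 1;60 -60 0 0 0 0 1;60 -60 0 0 0 0 1"}}

```text
time: 4.25
tcp_pos: [467.7, 235.4, 299.5]
tcp_rot: [-0.0, 0.781, 0.624, -0.0]
force: [0.3, -0.5, -0.1]
grip_width: 85.6
finger_force: 0.0
```

Run:
```python
from det import *
P=viewer.camera_params('wrist');im=snap('wrist','w4');np.save('w4.npy',P['extrinsics'])
a=cv2.imread('pics/w3.png');b=cv2.imread('pics/w4.png')
# pale floor patches
for n,i in(('w3',a),('w4',b)):
    Q=dict(mtx=P['mtx'],extrinsics=np.load(n+'.npy'))
    h=cv2.cvtColor(i,cv2.COLOR_BGR2HSV)
    m=((h[...,0]>8)&(h[...,0]<22)&(h[...,1]>80)&(h[...,2]>140)).astype(np.uint8)
    nn,l,s,c=cv2.connectedComponentsWithStats(m)
    for j in range(1,nn):
        if s[j,4]>200: print(n,s[j].tolist(),c[j].round(1),plane('',*c[j],5,Q).round(1))
```

```text
w3 [240, 5, 31, 53, 1484] [254.7  31.3] [534.9 291.8   5. ]
w3 [240, 66, 50, 50, 2267] [264.3  90.9] [531.5 226.7   5. ]
w3 [240, 122, 48, 37, 1310] [263.  136.2] [518.4 175.1   5. ]
w3 [497, 271, 15, 21, 255] [505.  281.5] [801.4 -94.9   5. ]
w3 [308, 304, 58, 50, 609] [332.5 323.2] [ 557.3 -109.8    5. ]
w4 [293, 64, 30, 50, 1329] [307.1  88.5] [535.7 290.9   5. ]
w4 [328, 65, 15, 49, 257] [335.9  93.5] [567.8 277.9   5. ]
w4 [291, 120, 48, 46, 1926] [313.3 142.3] [531.6 227.    5. ]
w4 [322, 173, 13, 40, 325] [328.3 193.9] [538.4 157.4   5. ]
w4 [298, 223, 21, 33, 290] [309.  243.8] [501.7  94.    5. ]
w4 [319, 222, 12, 35, 240] [325.6 239. ] [524.6  96.    5. ]
```

View pics/w4.png

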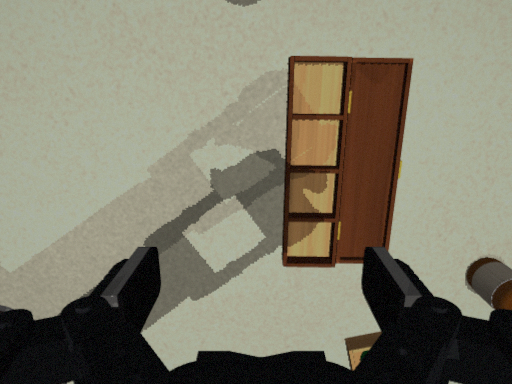

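The w4 view shows the whole box, cols 283–350 and rows 57–267, with the lid to its right. I'll enlarge w3 and w4 to read the corners.

Run:
```python
import cv2,numpy as np
a=cv2.imread('pics/w3.png')[0:240,225:345];b=cv2.imread('pics/w4.png')[45:285,275:395]
z=np.hstack([cv2.resize(i,None,fx=2.5,fy=2.5,interpolation=cv2.INTER_CUBIC) for i in(a,b)])
cv2.imwrite('pics/bc.png',z)
```

```text
(no output)
```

View pics/bc.png

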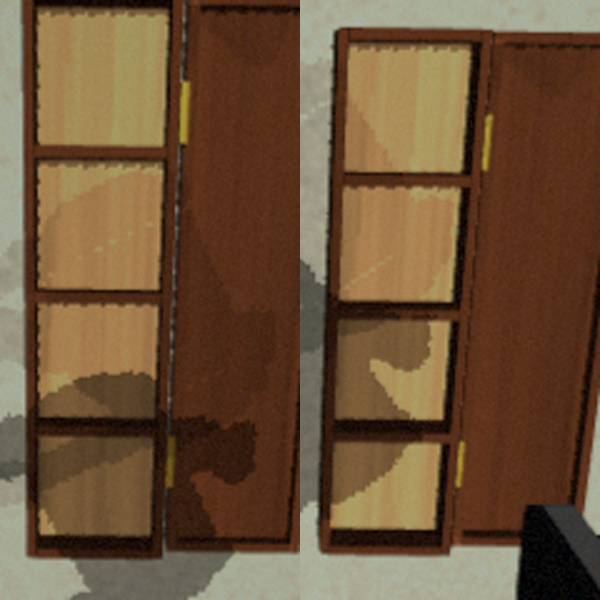

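Run:
```python
from det import *
K=viewer.camera_params('wrist')['mtx']
W3,W4=[dict(mtx=K,extrinsics=np.load(f)) for f in('w3.npy','w4.npy')]
L=lambda x,y:(225+x/2.5-.3,y/2.5-.3); R=lambda x,y:(275+(x-300)/2.5-.3,45+y/2.5-.3)
for l,r in[((28,555),(320,553)),((162,556),(449,553))]:
    print('tri',tri([ray('',*L(*l),W3),ray('',*R(*r),W4)]).round(1))
P=np.array([plane('',*R(*p),25,W4) for p in[(337,30),(492,32),(449,553),(320,553)]]);print(P.round(1))
Q=np.array([plane('',*L(*p),25,W3) for p in[(162,556),(28,555)]]);print(Q.round(1))
y=(P[0]+P[1]-P[2]-P[3])[:2];print('len',np.linalg.norm(y)/2);y/=np.linalg.norm(y);x=np.array([y[1],-y[0]])
c=P.mean(0)[:2];print('c',c,'yaw',np.degrees(np.arctan2(-y[0],y[1])))
for s in(94.5,31.5,-31.5,-94.5): print(s,(c+s*y).round(1))
# floor patch check, inner floor back corners of left end compartment, z=5
for p in[(347,46),(342,172),(340,188),(339,302)]: print('floor',plane('',*R(*p),5,W4).round(1))
goto(562,-107.5,130,91)
```

```text
tri [462.2  81.1  25.4]
tri [527.5  65.4  24.1]
[[520.6 328.6  25. ]
 [586.4 312.9  25. ]
 [527.2  65.8  25. ]
 [461.8  80.6  25. ]]
[[527.7  66.   25. ]
 [462.5  81.3  25. ]]
len 254.48290022289646
c [523.98001684 196.96356389] yaw -13.406596047945566
94.5 [545.9 288.9]
31.5 [531.3 227.6]
-31.5 [516.7 166.3]
-94.5 [502.1 105. ]
floor [525.6 321.9   5. ]
floor [512.2 266.8   5. ]
floor [509.8 259.6   5. ]
floor [498.3 204.6   5. ]
t [-313.8  167.6  169.5] w [ -0.    0.  -13.7] at [467.7 235.5 299.5] time 4.3
```

Box compartments from left to right are at (546,289), (531.5,227.5), (516.5,166.5) and (502,105), with tool yaw 76.6°. I start with green.

Emit:
{"method": "servo_tool", "body": {"commands": "-35 19 19 0 0 -1.5 1;-75 40 40 0 0 -3 1;-115 61 62 0 0 -5 1;-155 83 84 0 0 -7 1;-195 104 105 0 0 -9 1;-235 126 127 0 0 -10.5 1;-275 147 148 0 0 -12 1;-314 168 170 0 0 -13.7 1;-314 168 170 0 0 -13.7 1;-314 168 170 0 0 -13.7 1"}}

```text
time: 5.3
tcp_pos: [561.7, -108.5, 128.5]
tcp_rot: [-0.001, 0.702, 0.712, -0.0]
force: [-0.1, -0.0, 1.0]
grip_width: 85.3
finger_force: 0.0
```

```bash
python3 -c "
from h import *
goto(562,-107.5,61,91)"
```

```text
t [ 0.9  0.4 67.5] w [-0.1 -0.1 -0.2] at [ 561.7 -108.5  128.5] time 5.3
```

Emit:
{"method": "servo_tool", "body": {"commands": "1 0 25 0 0 0 1;1 0 50 0 0 0 1;1 0 67 0 0 0 1;1 0 67 0 0 0 1;1 0 67 0 0 0 0.3;1 0 67 0 0 0 0.3;1 0 67 0 0 0 0.3;1 0 67 0 0 0 0.3;1 0 67 0 0 0 0.3;1 0 67 0 0 0 0.3", "grip_force": 40}}

```text
time: 6.3
tcp_pos: [563.5, -106.8, 64.4]
tcp_rot: [0.001, 0.701, 0.713, 0.001]
force: [-1.7, 1.0, 6.3]
grip_width: 43.1
finger_force: 40.2
```

```bash
python3 -c "
from h import *
goto(502,105,190,76.6)"
```

```text
t [ 212.8  -57.6 -125.8] w [ 0.1 -0.  14.4] at [ 563.5 -106.8   64.4] time 6.3
```

Emit:
{"method": "servo_tool", "body": {"commands": "0 0 -40 0 0 0 0.3;0 0 -85 0 0 0 0.3;10 -3 -125 0 0 0 0.3;50 -13 -125 0 0 3 0.3;95 -26 -125 0 0 7 0.3;140 -38 -125 0 0 10 0.3;180 -49 -125 0 0 13 0.3;213 -57 -125 0 0 14.4 0.3;213 -57 -125 0 0 14.4 0.3;213 -57 -125 0 0 14.4 0.3"}}

```text
time: 7.3
tcp_pos: [501.3, 105.8, 187.6]
tcp_rot: [0.0, 0.784, 0.621, -0.0]
force: [0.2, -0.6, -0.8]
grip_width: 43.0
finger_force: 41.3
```

```bash
python3 -c "
from h import *
goto(502,105,64.5,76.6)"
```

```text
t [ -0.6   0.8 123.1] w [0.  0.  0.1] at [501.3 105.8 187.6] time 7.3
```

Emit:
{"method": "servo_tool", "body": {"commands": "-1 1 40 0 0 0 0.3;-1 1 80 0 0 0 0.3;-1 1 105 0 0 0 0.3;-1 1 115 0 0 0 0.3;-1 1 120 0 0 0 0.3;-1 1 122 0 0 0 0.3;-1 1 123 0 0 0 0.3;-1 1 123 0 0 0 0.3;-1 1 123 0 0 0 0.3;-1 1 123 0 0 0 0.3"}}

```text
time: 8.3
tcp_pos: [502.9, 104.2, 65.3]
tcp_rot: [0.0, 0.785, 0.62, 0.001]
force: [-0.3, 0.5, -0.8]
grip_width: 43.0
finger_force: 41.4
```

Emit:
{"method": "servo_tool", "body": {"commands": "0 0 0 0 0 0 0.6;0 0 0 0 0 0 0.9;0 0 0 0 0 0 1;0 0 0 0 0 0 1;0 0 -10 0 0 0 1;0 0 -40 0 0 0 1;0 0 -80 0 0 0 1;0 0 -100 0 0 0 1;0 0 -100 0 0 0 1;0 0 -100 0 0 0 1"}}

```text
time: 9.3
tcp_pos: [502.5, 104.1, 165.2]
tcp_rot: [0.0, 0.785, 0.62, 0.001]
force: [-0.2, 0.0, -0.8]
grip_width: 85.4
finger_force: 0.0
```

```bash
python3 -c "
from h import *
goto(556,-163.5,130,91)"
```

```text
t [-247.9  114.1   35.2] w [  0.1  -0.  -14.4] at [502.5 104.1 165.2] time 9.3
```

Emit:
{"method": "servo_tool", "body": {"commands": "-40 20 5 0 0 -2 1;-85 40 10 0 0 -5 1;-130 60 15 0 0 -8 1;-175 80 20 0 0 -10 1;-215 100 28 0 0 -12 1;-248 114 35 0 0 -14.4 1;-248 114 35 0 0 -14.4 1;-248 114 35 0 0 -14.4 1;-248 114 35 0 0 -14.4 1;-248 114 35 0 0 -14.4 1"}}

```text
time: 10.3
tcp_pos: [555.1, -162.1, 129.1]
tcp_rot: [-0.001, 0.701, 0.714, -0.0]
force: [-0.2, 0.4, 0.3]
grip_width: 85.4
finger_force: 0.0
```

```bash
python3 -c "
from det import *
im=snap('scene','s1');g=dots(im)['green'];i2=snap('side','d1');g2=dots(i2)['green']
print(g,g2)
for a in g: print(plane('scene',*a[2],77).round(1))
for a in g2: print(plane('side',*a[2],77).round(1))
goto(556,-163.5,61,91)"
```

```text
[] [(66, [389, 107, 12, 8], [394.7, 110.9]), (78, [383, 122, 12, 10], [388.8, 126.5]), (68, [268, 188, 12, 7], [273.7, 191.1])]
[ 291.8 -475.3   77. ]
[ 295.3 -350.6   77. ]
[503.  101.9  77. ]
t [-1.2  0.4 68.6] w [-0.  -0.   0.1] at [ 555.6 -162.3  129.6] time 10.4
```

The green jar's dot, seen from the side view, sits at (503,102) at cap height, so it stands in its compartment. Yellow is next.

Emit:
{"method": "servo_tool", "body": {"commands": "-1 0 25 0 0 0 1;-1 0 50 0 0 0 1;-1 0 68 0 0 0 1;-1 0 68 0 0 0 1;-1 0 68 0 0 0 0.3;-1 0 68 0 0 0 0.3;-1 0 68 0 0 0 0.3;-1 0 68 0 0 0 0.3;-1 0 68 0 0 0 0.3;-1 0 68 0 0 0 0.3"}}

```text
time: 11.4
tcp_pos: [556.9, -165.0, 63.3]
tcp_rot: [0.001, 0.701, 0.713, 0.001]
force: [-0.2, 0.3, 5.9]
grip_width: 43.0
finger_force: 40.5
```

```bash
python3 -c "
from h import *
goto(516.5,166.5,190,76.6)"
```

```text
t [ 332.   -34.4 -127.1] w [ 0.1  0.  14.4] at [ 556.9 -165.    63.3] time 11.4
```

Emit:
{"method": "servo_tool", "body": {"commands": "0 0 -45 0 0 0 0.3;0 0 -90 0 0 0 0.3;20 -2 -127 0 0 0 0.3;68 -7 -127 0 0 3 0.3;116 -12 -127 0 0 5 0.3;164 -17 -127 0 0 7 0.3;212 -22 -127 0 0 10 0.3;260 -27 -127 0 0 12 0.3;305 -32 -127 0 0 14.4 0.3;332 -34 -127 0 0 14.4 0.3"}}

```text
time: 12.4
tcp_pos: [514.8, 169.7, 188.4]
tcp_rot: [-0.0, 0.784, 0.62, 0.0]
force: [0.7, -0.4, -1.4]
grip_width: 43.0
finger_force: 43.1
```

```bash
python3 -c "
from h import *
goto(516.5,166.5,63.5,76.6)"
```

```text
t [ -2.8   2.5 124.9] w [-0.  -0.   0.1] at [514.8 169.7 188.4] time 12.4
```

Emit:
{"method": "servo_tool", "body": {"commands": "-2 2 40 0 0 0 0.3;-2 2 80 0 0 0 0.3;-2 2 105 0 0 0 0.3;-2 2 116 0 0 0 0.3;-2 2 121 0 0 0 0.3;-2 2 123 0 0 0 0.3;-2 2 125 0 0 0 0.3;-2 2 125 0 0 0 0.3;-2 2 125 0 0 0 0.3;-2 2 125 0 0 0 0.3"}}

```text
time: 13.4
tcp_pos: [518.1, 164.5, 64.4]
tcp_rot: [0.0, 0.785, 0.62, 0.001]
force: [0.2, -0.3, -1.3]
grip_width: 43.1
finger_force: 43.1
```

Emit:
{"method": "servo_tool", "body": {"commands": "0 0 0 0 0 0 0.6;0 0 0 0 0 0 0.9;0 0 0 0 0 0 1;0 0 0 0 0 0 1;0 0 -10 0 0 0 1;0 0 -40 0 0 0 1;0 0 -80 0 0 0 1;0 0 -100 0 0 0 1;0 0 -100 0 0 0 1;0 0 -100 0 0 0 1"}}

```text
time: 14.4
tcp_pos: [517.7, 164.4, 164.2]
tcp_rot: [0.0, 0.785, 0.62, 0.001]
force: [-0.6, -1.0, -0.7]
grip_width: 85.2
finger_force: 0.0
```

```bash
python3 -c "
from h import *
goto(561.5,-226.5,130,91)"
```

```text
t [-370.1  133.3   34.2] w [  0.1  -0.  -14.4] at [517.7 164.4 164.2] time 14.4
```

Emit:
{"method": "servo_tool", "body": {"commands": "-45 16 4 0 0 -2 1;-91 33 8 0 0 -4 1;-137 49 12 0 0 -6 1;-183 66 16 0 0 -8 1;-230 83 20 0 0 -10 1;-276 100 25 0 0 -12 1;-322 116 30 0 0 -14.4 1;-370 133 34 0 0 -14.4 1;-370 133 34 0 0 -14.4 1;-370 133 34 0 0 -14.4 1"}}

```text
time: 15.4
tcp_pos: [559.3, -226.9, 127.3]
tcp_rot: [-0.002, 0.702, 0.712, -0.001]
force: [0.2, -1.2, -0.4]
grip_width: 85.2
finger_force: 0.0
```

```bash
python3 -c "
from h import *
im=snap('side','d2')
cv2.imwrite('pics/d2c.png',cv2.resize(im[100:290,160:360,::-1],None,fx=3,fy=3))
goto(561.5,-226.5,61,91)"
```

```text
t [-1.1  2.3 66.6] w [-0.2 -0.1 -0.1] at [ 559.4 -225.6  127.6] time 15.45
```

View pics/d2c.png

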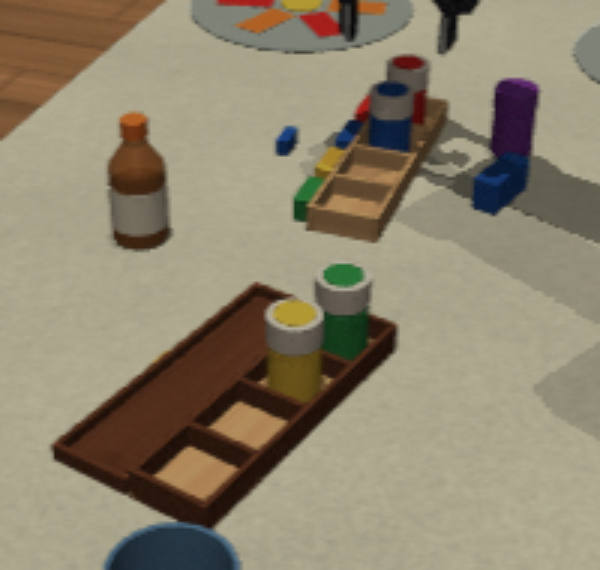

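The crop shows green (343,310) and yellow (295,350) upright in the right-end and second-from-right compartments. The gripper is above the blue jar (392,115).

Emit:
{"method": "servo_tool", "body": {"commands": "0 1 25 0 0 0 1;0 2 50 0 0 0 1;0 2 66 0 0 0 1;0 2 66 0 0 0 1;0 2 66 0 0 0 0.3;0 2 66 0 0 0 0.3;0 2 66 0 0 0 0.3;0 2 66 0 0 0 0.3;0 2 66 0 0 0 0.3;0 2 66 0 0 0 0.3"}}

```text
time: 16.45
tcp_pos: [564.0, -226.9, 65.2]
tcp_rot: [0.001, 0.701, 0.713, 0.0]
force: [-1.2, -0.2, 6.9]
grip_width: 42.9
finger_force: 40.4
```

```bash
python3 -c "
from h import *
goto(531.5,227.5,190,76.6)"
```

```text
t [ 454.8  -24.5 -125.3] w [ 0.1  0.  14.4] at [ 564.  -226.9   65.2] time 16.45
```

Emit:
{"method": "servo_tool", "body": {"commands": "0 0 -45 0 0 0 0.3;0 0 -90 0 0 0 0.3;20 -1 -126 0 0 0 0.3;68 -4 -126 0 0 3 0.3;116 -6 -126 0 0 5 0.3;164 -9 -126 0 0 7 0.3;212 -12 -126 0 0 10 0.3;260 -14 -126 0 0 12 0.3;308 -17 -126 0 0 14.4 0.3;356 -19 -126 0 0 14.4 0.3"}}

```text
time: 17.45
tcp_pos: [537.1, 130.9, 189.3]
tcp_rot: [-0.0, 0.785, 0.619, -0.0]
force: [1.3, 0.4, -0.9]
grip_width: 42.8
finger_force: 41.5
```

```bash
python3 -c "
from h import *
goto(531.5,227.5,65.3,76.6)"
```

```text
t [ 92.6 -27.9 124. ] w [-0.   0.  -0.1] at [537.1 130.9 189.3] time 17.45
```

Emit:
{"method": "servo_tool", "body": {"commands": "45 -14 0 0 0 0 0.3;85 -26 10 0 0 0 0.3;94 -29 45 0 0 0 0.3;94 -29 85 0 0 0 0.3;94 -29 106 0 0 0 0.3;94 -29 116 0 0 0 0.3;94 -29 121 0 0 0 0.3;94 -29 123 0 0 0 0.3;94 -29 124 0 0 0 0.3;94 -29 124 0 0 0 0.3"}}

```text
time: 18.45
tcp_pos: [532.7, 227.6, 66.9]
tcp_rot: [0.0, 0.785, 0.62, 0.001]
force: [-0.5, 0.5, -0.7]
grip_width: 42.8
finger_force: 41.6
```

Emit:
{"method": "servo_tool", "body": {"commands": "0 0 0 0 0 0 0.3;0 0 0 0 0 0 0.6;0 0 0 0 0 0 0.9;0 0 0 0 0 0 1;0 0 0 0 0 0 1;0 0 -10 0 0 0 1;0 0 -40 0 0 0 1;0 0 -80 0 0 0 1;0 0 -100 0 0 0 1;0 0 -100 0 0 0 1"}}

```text
time: 19.45
tcp_pos: [534.8, 228.6, 170.7]
tcp_rot: [0.002, 0.785, 0.62, 0.004]
force: [-0.6, 0.6, -0.1]
grip_width: 85.7
finger_force: 0.0
```

```bash
python3 -c "
from h import *
goto(564.3,-292,130,91)"
```

```text
t [-499.7  149.2   39.3] w [  0.5  -0.2 -14.4] at [534.8 228.6 170.7] time 19.45
```

Emit:
{"method": "servo_tool", "body": {"commands": "-47 14 0 0 0 -2 1;-94 28 0 0 0 -4 1;-141 42 0 0 0 -6 1;-188 56 0 0 0 -8 1;-235 70 0 0 0 -10 1;-282 84 0 0 0 -12 1;-329 98 10 0 0 -14.4 1;-376 112 20 0 0 -14.4 1;-423 126 30 0 0 -14.4 1;-470 140 36 0 0 -14.4 1"}}

```text
time: 20.45
tcp_pos: [557.1, -263.5, 127.5]
tcp_rot: [-0.002, 0.701, 0.713, -0.0]
force: [0.5, 1.0, -0.3]
grip_width: 85.4
finger_force: 0.0
```

Emit:
{"method": "servo_tool", "body": {"commands": "-25 0 0 0 0 0 1;-30 0 0 0 0 0 1;-30 0 0 0 0 0 1;-30 0 0 0 0 0 1;-30 0 0 0 0 0 1;-30 0 0 0 0 0 1;-30 0 0 0 0 0 1;-30 0 0 0 0 0 1;-30 0 0 0 0 0 1;-30 0 0 0 0 0 1"}}

```text
time: 21.45
tcp_pos: [559.2, -292.2, 129.7]
tcp_rot: [0.0, 0.701, 0.713, 0.0]
force: [0.2, 0.6, 0.1]
grip_width: 85.7
finger_force: 0.0
```

```bash
python3 -c "
from h import *
goto(564.3,-292,61,91)"
```

```text
t [ 0.1  5.1 68.7] w [ 0.  0. -0.] at [ 559.2 -292.2  129.7] time 21.45
```

Emit:
{"method": "servo_tool", "body": {"commands": "0 5 25 0 0 0 1;0 5 50 0 0 0 1;0 5 68 0 0 0 1;0 5 68 0 0 0 1;0 5 68 0 0 0 0.3;0 5 68 0 0 0 0.3;0 5 68 0 0 0 0.3;0 5 68 0 0 0 0.3;0 5 68 0 0 0 0.3;0 5 68 0 0 0 0.3"}}

```text
time: 22.45
tcp_pos: [565.2, -292.9, 63.3]
tcp_rot: [0.001, 0.701, 0.713, 0.0]
force: [-0.5, 1.2, 5.3]
grip_width: 43.2
finger_force: 40.8
```

```bash
python3 -c "
from h import *
goto(546,289,190,76.6)"
```

```text
t [ 581.9   -8.9 -127.6] w [ 0.1  0.1 14.4] at [ 565.2 -292.9   63.3] time 22.45
```

Emit:
{"method": "servo_tool", "body": {"commands": "0 0 -45 0 0 0 0.3;0 0 -90 0 0 0 0.3;20 0 -128 0 0 0 0.3;68 -1 -128 0 0 3 0.3;116 -2 -128 0 0 5 0.3;164 -3 -128 0 0 7 0.3;212 -3 -128 0 0 10 0.3;260 -4 -128 0 0 12 0.3;308 -5 -128 0 0 14.4 0.3;356 -6 -128 0 0 14.4 0.3"}}

```text
time: 23.45
tcp_pos: [551.2, 65.6, 189.2]
tcp_rot: [-0.0, 0.785, 0.619, -0.0]
force: [1.8, -0.4, -1.0]
grip_width: 43.3
finger_force: 41.4
```

```bash
python3 -c "
from h import *
goto(546,289,190,76.6)"
```

```text
t [216.1 -57.   -0.8] w [-0.   0.  -0.1] at [551.2  65.6 189.2] time 23.45
```

Emit:
{"method": "servo_tool", "body": {"commands": "45 -12 0 0 0 0 0.3;90 -24 0 0 0 0 0.3;135 -36 0 0 0 0 0.3;180 -48 0 0 0 0 0.3;217 -57 0 0 0 0 0.3;217 -57 0 0 0 0 0.3;217 -57 0 0 0 0 0.3;217 -57 0 0 0 0 0.3;217 -57 0 0 0 0 0.3;217 -57 0 0 0 0 0.3"}}

```text
time: 24.45
tcp_pos: [547.1, 286.7, 189.5]
tcp_rot: [0.0, 0.785, 0.619, -0.0]
force: [0.1, 0.0, -0.6]
grip_width: 42.8
finger_force: 41.4
```

```bash
python3 -c "
from h import *
goto(546,289,63.5,76.6)"
```

```text
t [  2.   -1.6 126. ] w [-0.   0.  -0.1] at [547.1 286.7 189.5] time 24.45
```

Emit:
{"method": "servo_tool", "body": {"commands": "2 -1 40 0 0 0 0.3;2 -1 80 0 0 0 0.3;2 -1 105 0 0 0 0.3;2 -1 116 0 0 0 0.3;2 -1 121 0 0 0 0.3;2 -1 124 0 0 0 0.3;2 -1 126 0 0 0 0.3;2 -1 126 0 0 0 0.3;2 -1 126 0 0 0 0.3;2 -1 126 0 0 0 0.3"}}

```text
time: 25.45
tcp_pos: [547.0, 290.5, 64.4]
tcp_rot: [0.0, 0.785, 0.62, 0.001]
force: [-0.0, -0.2, -1.1]
grip_width: 42.8
finger_force: 41.4
```

Emit:
{"method": "servo_tool", "body": {"commands": "0 0 0 0 0 0 0.6;0 0 0 0 0 0 0.9;0 0 0 0 0 0 1;0 0 0 0 0 0 1;0 0 -10 0 0 0 1;0 0 -40 0 0 0 1;0 0 -85 0 0 0 1;0 0 -130 0 0 0 1;0 0 -130 0 0 0 1;0 0 -130 0 0 0 1"}}

```text
time: 26.45
tcp_pos: [547.7, 290.7, 196.4]
tcp_rot: [0.001, 0.785, 0.62, 0.002]
force: [0.5, -1.0, -0.2]
grip_width: 85.1
finger_force: 0.0
```

Emit:
{"method": "servo_tool", "body": {"commands": "-45 0 -20 0 0 0 1;-90 0 -40 0 0 0 1;-130 0 -60 0 0 0 1;-170 0 -80 0 0 0 1;-210 0 -90 0 0 0 1;-250 0 -90 0 0 0 1;-290 0 -90 0 0 0 1;-330 0 -90 0 0 0 1;-330 0 -90 0 0 0 1;-330 0 -90 0 0 0 1"}}

```text
time: 27.45
tcp_pos: [468.7, -31.2, 282.0]
tcp_rot: [-0.001, 0.786, 0.619, -0.001]
force: [-0.0, 0.7, -0.1]
grip_width: 85.2
finger_force: 0.0
```

```bash
python3 -c "
from h import *
a=snap('scene','s9')[110:230,220:380];b=snap('side','d9')[160:280,160:320]
cv2.imwrite('pics/fin.png',cv2.resize(np.hstack([a,b])[:,:,::-1],None,fx=2.5,fy=2.5))"
```

```text
(no output)
```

View pics/fin.png

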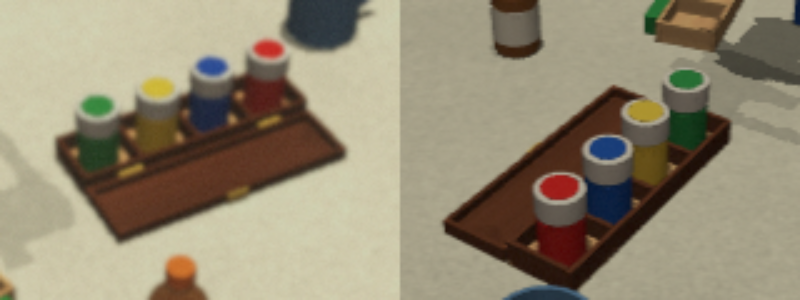

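Both views show the four jars upright in their compartments: red, blue, yellow, green from left to right. That is the reverse of the rack, and the bottle and mug have not moved.

```bash
python3 -c "
from bench import env
print(env.sign_off())"
```

```text
the job is handed in; nothing more can be done
None
```

All four jars stand upright in the paint box in reverse order (left to right: red, blue, yellow, green), the bottle and mug were left alone, and the job was handed in at about 27.5 s.

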